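# Clamp the tube rack on the shaker platform

### The arm

A 7-joint arm with a two-finger parallel gripper is mounted at the origin on a cart in front of the work surface, level with it; the furniture and walls round the work are solid. World frame = base frame: x ahead of the robot, y to its left, z up, the work surface at z = 0. Lengths are in m, angles in rad, forces in N, time in s.
With the tool pointing down it reaches from about 0.425 to 0.95 m from the base axis. Payload 4.7 kg.
Tool frame: the origin (TCP) lies midway between the tips of the shut fingers; the grasp point (between the pads) lies 19 mm behind it; z points along the fingers, y is the line along which they close (so a half turn about z gives the same grasp; the last joint's range is limited). The gripper opens to 85 mm and grips with 20 to 120 N. Pads are 22 mm wide; open, the fingers measure 114 mm over their backs; the gripper's body (76 mm by 85 mm) begins 54 mm behind the grasp point. The pads swing forward as they close: fully open they stand 13 mm farther back than shut.
Start: joints at [1.105, 0.469, -0.049, 1.532, 0.024, 1.141, -0.082], TCP at [0.286, -0.612, 0.231] pointing down, gripper open.
Joint ranges: [-2.59, 2.59], [-0.33, 1.99], [-1.39, 1.29], [0.1, 2.45], [-1.04, 4.18], [0.21, 1.99], [-2.66, 2.66]. Speed limits (rad/s): [2.57, 2.57, 3.14, 3.14, 3.14, 3.14, 3.14].

### API

Orientations are given as a rotation vector (axis times angle).
In Python, from station import manip, imaging gives the robot as it stands.
- The arm moves only by the tool servo_tool, never from a script. Its argument "steps" is one flat list of numbers, 7 for each row, row after row: the shift along the tool's x, y, z in m, then the turn, a rotation vector about the tool's x, y, z in degrees, then the closure in counts, from 0 (fully open) to 255 (shut). A call has 1 to 10 rows; each row shifts and turns the commanded pose from where the row before left it, along the tool's axes as they then stand; what a row does not reach is not made up. A row lasts 1/8 s, in which the tool goes at most 62.5 mm and 10.7 degrees, less where a joint would pass 70% of its speed; a pose out of reach is approached as far as the arm can. A call with a gripper value outside its range is refused whole. The fingers move at their own pace and stop on an object; the grip force is fixed at half the most. Time passes only in rows, so rows that do not move let the fingers close. It gives the time, the measured TCP pose, the force, the opening and the grip force at its end, in the units of the state.
- manip.get_obs(): the state, without advancing time (a new reading comes with each control period).
- imaging.grab_frame(name): name is "side" or "top"; returns the picture (400x640x3 uint8, red, green, blue); there is no depth.
- imaging.get_calibration(name): a dict with "fx", "fy", "cx", "cy" (pixels), "dist" ([k1, k2, p1, p2, k3] as OpenCV has them; the pictures are not rectified), "view" (4x4, takes a point from world to camera coordinates). Camera axes: x right, y down, z forward; pixel columns grow to the right and rows downward; lengths in m; the calibration is good to about 2 mm. A picture is of the moment at which its call begins. get_calibration takes no time and is no camera call.
- manip.finish_job(): hands the job in; it is judged then, once.
The state is a dict: "clock": time; "joints": joint angles; "joint_velocities": joint speeds; "joint_torque": joint torques, N m; "tcp_pos": TCP position; "ee_rot": TCP orientation; "force": force on the tool from outside, world axes, zero at the start; "wrist_torque": the same for the moment, N m; "opening": opening from 0.0 (shut) to 1.0 (fully open); "finger_force": force on a finger pad.
Only numpy, scipy, OpenCV 4.12 (cv2) and the standard library are available. Lean on these libraries where they do the work, as an engineer would, in place of code of your own. Each camera call takes 0.05 s, during which the arm holds its last target. There are 200 camera calls.

### The job

With the fingertips, push the tube rack that stands on the shaker platform fully home against the platform's upright back stop, without lifting it. Then push the handle of the platform's toggle clamp over and down, past its dead point, until it snaps into lock and the clamp's rubber pad presses on the rack. Leave the bottles standing about the platform where they are.

Things in the scene. Friction and masses are not known exactly. Their poses are not given: they have to be found in the camera images.
- platform: Fixed shaker platform: bare aluminium plate 200 (x) x 300 (y) mm on a white housing, top face 44 mm above the worktop. Origin on the worktop, under the centre of the rack's home place; the plate spans x -125 to +75, y -105 to +195 mm; z up, x points to the back stop. Two rails 12 mm high along x, inner faces at y = -88.5 and +88.5 mm (x -95 to +55), leave the rack 4.5 mm of play a side.
- back_stop (a point): Middle of the lower edge of the front face of the back stop, an upright aluminium plate on the platform, 150 mm wide (platform y -75 to +75) and 60 mm high. At platform x = +50.5, y = 0, z = 44 mm.
- rack: Loose yellow tube rack, 100 (x) x 168 (y) x 55 mm high, 0.2 kg, between the rails, 15 to 45 mm short of the stop. Origin: centre of its underside; z up, x from front to back long side. Home: back touches the stop, origin at platform x = 0. The long sides are open: only top plate (z 51 to 55 mm), bottom plate (1 to 5) and end walls; push on the top plate's front edge. Slides at 1 to 3 N.
- clamp_handle (a joint): Handle angle, rad. 0: raised, 80 degrees above level, leaning to platform +y. Grows as it swings over toward +y and down, easily at first. At about 0.75 the pad meets the rack; from there its spring resists (3 to 5 N at the grip) and throws a released handle back. 1.10: dead point; past it the spring snaps the handle on. 1.26: locked at its end stop, 8 degrees above level, along +y.
- handle_pivot (a point): The handle's pivot axis (along platform x), fixed on the platform at x = 0, y = +170, z = 154 mm, in a steel bracket (x -34 to +34, y +108 to +182, up to z = 166 mm) on the +y side of the rack.
- handle_grip (a point): Point on the centre line of the handle's black rubber grip, 100 mm from the pivot. The grip is a round bar 18 mm in diameter, from 49 to 127 mm from the pivot; nearer the pivot the handle is a flat steel bar 10 mm wide.
- clamp_pad: Sprung rubber pad, 20 mm wide, on a spindle at the end of the clamp's arm, which the handle moves: arm raised 39 degrees toward -y when open, level when locked. Origin: on the arm, 39 mm above the pad's underside, 68 mm from the arm's pivot at platform y = +120, z = 132 mm. Locked, it presses on the rack's top at platform x = 0, y = +52 mm with about 20 N.
- ink: Bystander: small bottle with a blue cap, 45 mm in diameter, 87 mm high, on the worktop at the clamp side of the platform. Origin: centre of its underside.
- white_bottle: Bystander: squat white bottle, 52 mm in diameter, 78 mm high, on the worktop at the clamp side of the platform, behind. Origin: centre of its underside.
- tall_bottle: Bystander: white bottle, 45 mm in diameter, 100 mm high, on the worktop beside the platform's -y edge. Origin: centre of its underside.

How it is judged:
By the outcome, as a careful person would: the job done as asked, in the order asked, and still so for the second after the job is handed in, with the robot touching nothing.
It also fails if it takes over 48 s, if anything falls off the work surface, if the arm or the gripper's body presses on something with over 40 N, if the wrist force passes 120 N, or if a joint passes its speed limit or range.

## Working session

There is one attempt and no reset: what is moved stays moved. The work goes in short steps, Python scripts to look and compute and a tool call to move; the robot and the scene stay as the last step left them, time stands still between calls to the robot, and variables do not carry over. Pictures are saved under pics/ and viewed, at most 10 in all, crops included, and the job is handed in when it is done.

Besides the shell and the picture viewer there is one more tool, called after "Emit:" as name(argument=value, ...), one argument or row to a line, values as JSON. servo_tool: Moves the arm, as the interface text tells. Its arguments: {"type":"object","properties":{"steps":{"type":"array"}},"required":["steps"]}

```bash
mkdir -p pics; ls; python3 - <<'E'
from station import manip, imaging
import cv2
for n in("side","top"):
    cv2.imwrite(f"pics/{n}0.png",imaging.grab_frame(n)[:,:,::-1]); c=imaging.get_calibration(n); print(n,c)
o=manip.get_obs(); print({k:o[k] for k in("clock","tcp_pos","ee_rot","force","opening")})
E
```

```text
pics
side {'fx': 378.8307135657178, 'fy': 378.8307135657178, 'cx': 319.3588291692121, 'cy': 198.96572683630427, 'dist': array([-0.05592215,  0.        ,  0.        ,  0.        ,  0.        ]), 'view': array([[-0.86098527, -0.50814986, -0.02209267,  0.43561664],
       [-0.30804574,  0.555517  , -0.77233974,  0.38927692],
       [ 0.40473719, -0.65816759, -0.63482536,  0.64403223],
       [ 0.        ,  0.        ,  0.        ,  1.        ]])}
top {'fx': 446.57664205648314, 'fy': 446.57664205648314, 'cx': 318.3971995225469, 'cy': 208.02007344518395, 'dist': array([-0.12261348,  0.        ,  0.        ,  0.        ,  0.        ]), 'view': array([[ 0.00546788, -0.99989776,  0.01321219, -0.12769873],
       [-0.99198708, -0.00709137, -0.12614016,  0.61728984],
       [ 0.12622095, -0.01241661, -0.99192444,  1.03592502],
       [ 0.        ,  0.        ,  0.        ,  1.        ]])}
{'clock': 0.1, 'tcp_pos': array([ 0.28537378, -0.61115613,  0.23036926]), 'ee_rot': array([-3.06531833e+00, -6.80416095e-01,  6.50859371e-04]), 'force': array([ 0.86836067,  0.51553241, -0.51814506]), 'opening': 1.003412302051074}
```

View pics/top0.png

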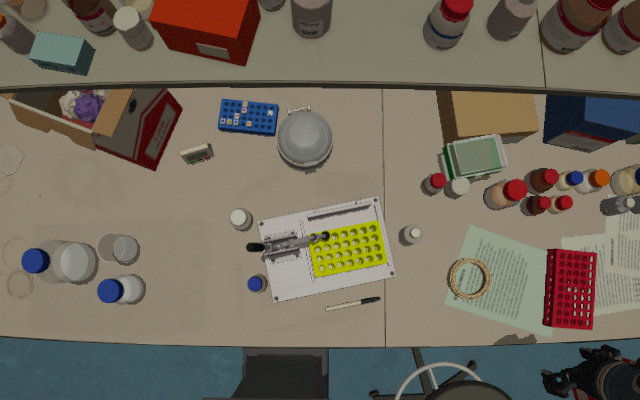

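View pics/side0.png

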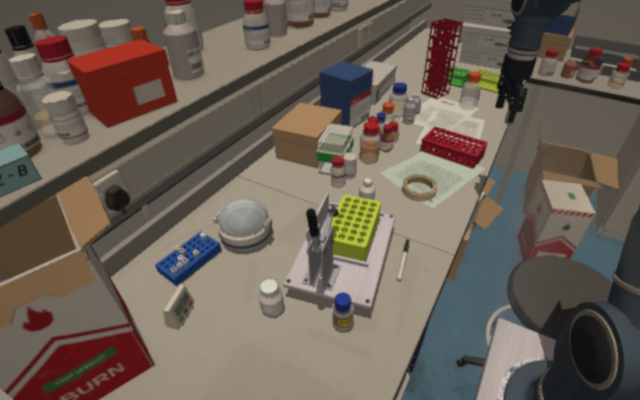

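Top view: plate corners near (258,218), (378,198), (396,275), (275,302). The rack is yellow around (348,248), the handle grip is near (252,247), and the three bottles are at (240,217), (256,284) and (412,233). Next I'll measure these and look at a crop.

```bash
cat > h.py <<'E'
import numpy as np, cv2
from station import manip, imaging
def ray(n,px):
    c=imaging.get_calibration(n);K=np.array([[c['fx'],0,c['cx']],[0,c['fy'],c['cy']],[0,0,1]])
    u=cv2.undistortPoints(np.array(px,float).reshape(-1,1,2),K,c['dist'])[:,0]
    R=c['view'][:3,:3];d=np.c_[u,np.ones(len(u))]@R
    return -R.T@c['view'][:3,3],d
def plane(n,px,z):
    o,d=ray(n,px);return o+d*((z-o[2])/d[:,2])[:,None]
def proj(n,P):
    c=imaging.get_calibration(n);K=np.array([[c['fx'],0,c['cx']],[0,c['fy'],c['cy']],[0,0,1]])
    return cv2.projectPoints(np.array(P,float).reshape(-1,1,3),cv2.Rodrigues(c['view'][:3,:3])[0],c['view'][:3,3],K,c['dist'])[0][:,0]
def yellow(im):
    h=cv2.cvtColor(im,cv2.COLOR_RGB2HSV);return cv2.inRange(h,(25,130,90),(42,255,255))
E
python3 - <<'E'
from h import *
im=cv2.imread("pics/top0.png")[:,:,::-1]
h=cv2.cvtColor(im,cv2.COLOR_RGB2HSV)
m=cv2.morphologyEx(yellow(im),cv2.MORPH_CLOSE,np.ones((9,9)))
c=max(cv2.findContours(m,0,1)[0],key=cv2.contourArea)
b=cv2.boxPoints(cv2.minAreaRect(c));print("rack px",b.round(1).tolist());P=plane("top",b,.099);print(P.round(4).tolist(),P.mean(0))
for i in(0,1):print(np.linalg.norm(P[i+1]-P[i]),np.degrees(np.arctan2(*(P[i+1]-P[i])[[1,0]])))
p=plane("top",[(258,218),(378,198),(396,275),(275,302)],.044);print(p.round(4).tolist())
cv2.imwrite("pics/c1.png",cv2.resize(im[185:315,225:425,::-1],None,fx=4,fy=4,interpolation=cv2.INTER_CUBIC))
E
```

```text
rack px [[306.0, 234.1999969482422], [378.5, 219.6999969482422], [387.20001220703125, 262.79998779296875], [314.70001220703125, 277.29998779296875]]
[[0.5508, -0.0955, 0.099], [0.5847, -0.2602, 0.099], [0.4872, -0.2789, 0.099], [0.4543, -0.1155, 0.099]] [ 0.51923785 -0.18752008  0.099     ]
0.16819992504711753 -78.34249687202296
0.09935435519880123 -169.16432476890824
[[0.5924, 0.0207, 0.044], [0.643, -0.2677, 0.044], [0.4585, -0.309, 0.044], [0.3942, -0.023, 0.044]]
```

View pics/c1.png

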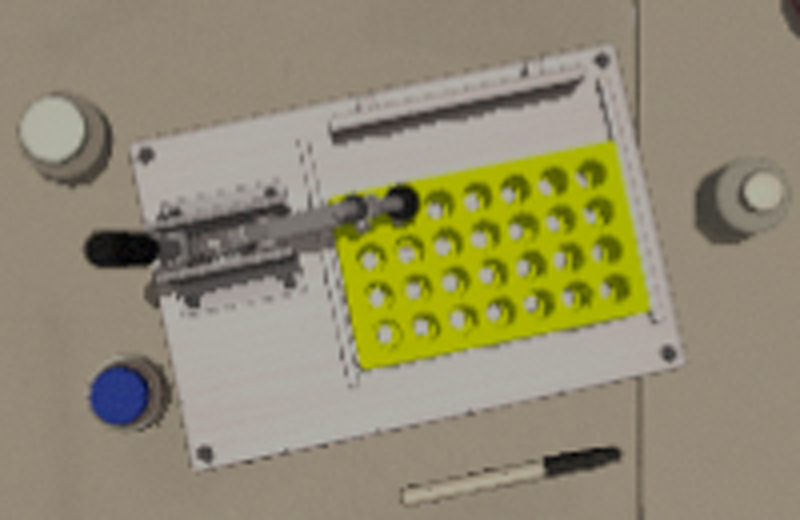

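The crop shows plate corners at crop px (133,144), (612,43), (686,362), (192,470). The back stop runs (330,125)–(582,80), the open grip is at (85–155,248), and the rack sits between the rails.

```bash
cat >> h.py <<'E'
def fit(px):
    w=plane("top",px,.044)[:,:2];l=np.array([[.075,.195],[.075,-.105],[-.125,-.105],[-.125,.195]])
    a,b=l-l.mean(0),w-w.mean(0);th=np.arctan2((a[:,0]*b[:,1]-a[:,1]*b[:,0]).sum(),(a*b).sum())
    R=np.array([[np.cos(th),-np.sin(th)],[np.sin(th),np.cos(th)]]);t=w.mean(0)-R@l.mean(0)
    return th,R,t,w-(l@R.T+t)
E
python3 - <<'E'
from h import *
X=np.array([(133,144),(612,43),(686,362),(192,470)])
px=(X+.5)/4-.5+[225,185]
th,R,t,r=fit(px);print(np.degrees(th),t,r.round(4).tolist())
S=np.array([0.51924,-.18752]);print("rack in platform",R.T@(S-t))
W=lambda x,y,z:[*(R@[x,y]+t),z]
crop=lambda P:((proj("top",P)-[225,185]+.5)*4-.5).round()
print("screws?/grip open/pivot/stop top ends",crop([W(0,.17+.1*np.cos(1.396),.154+.1*np.sin(1.396)),W(0,.17,.154),W(.0505,.075,.104),W(.0505,-.075,.104)]).tolist())
for nme,p,z in(("ink",(121,394),.087),("white",(54,128),.078),("tall",(764,193),.1)):
    q=plane("top",[(np.array(p)+.5)/4-.5+[225,185]],z)[0];print(nme,q.round(3),(R.T@(q[:2]-t)).round(3))
o=manip.get_obs();Rt=cv2.Rodrigues(o['ee_rot'])[0];print(Rt.round(3))
E
```

```text
12.255312563016819 [ 0.5558871  -0.18182757] [[-0.0017, -0.0037], [-0.002, 0.0017], [0.0022, 0.0017], [0.0015, 0.0004]]
rack in platform [-0.03702029  0.00221631]
screws?/grip open/pivot/stop top ends [[118.0, 247.0], [174.0, 248.0], [330.0, 129.0], [589.0, 76.0]]
ink [0.44  0.02  0.087] [-0.071  0.222]
white [0.592 0.063 0.078] [0.087 0.232]
tall [ 0.555 -0.345  0.1  ] [-0.036 -0.159]
[[ 0.906  0.423 -0.001]
 [ 0.423 -0.906  0.002]
 [-0.    -0.002 -1.   ]]
```

Emit:
servo_tool(
  steps=[0, 0, 0, 0, 0, 6.4, 0, 0, 0, 0, 0, 0, 6.4, 0, 0.028, -0.043, 0, 0, 0, 0, 0, 0.028, -0.043, 0, 0, 0, 0, 0, 0.028, -0.043, 0, 0, 0, 0, 0, 0.028, -0.043, 0, 0, 0, 0, 0, 0.028, -0.043, 0, 0, 0, 0, 0, 0.028, -0.043, 0, 0, 0, 0, 0, 0.028, -0.043, 0, 0, 0, 0, 0, 0.028, -0.043, 0, 0, 0, 0, 0],
)

```text
clock: 1.35
tcp_pos: [0.4318, -0.2263, 0.2312]
ee_rot: [-3.124, -0.334, 0.0]
force: [1.3, 0.0, -0.1]
opening: 1.001
finger_force: 0.0
```

```bash
cat >> h.py <<'E'
TH=np.radians(12.26);RP=np.array([[np.cos(TH),-np.sin(TH),0],[np.sin(TH),np.cos(TH),0],[0,0,1]]);TP=np.array([.5559,-.1818,0])
def st(goal=None):
    o=manip.get_obs();R=cv2.Rodrigues(o['ee_rot'])[0]
    print("t",o['clock'],"plat",(RP.T@(o['tcp_pos']-TP)).round(4),"F plat",(RP.T@o['force']).round(1),"open",round(o['opening'],2))
    print("axes in plat",(RP.T@R).round(3).tolist())
    if goal is not None: print("tool delta",(R.T@(RP@np.array(goal)+TP-o['tcp_pos'])).round(4))
E
python3 -c "
from h import *
st([-.125,-.02,.07])"
```

```text
t 1.35 plat [-0.1307 -0.0171  0.2312] F plat [ 1.3 -0.2 -0.1] open 1.0
axes in plat [[1.0, -0.001, -0.0], [-0.001, -1.0, 0.0], [-0.0, -0.0, -1.0]]
tool delta [0.0057 0.0029 0.1612]
```

Emit:
servo_tool(
  steps=[0, 0.003, 0.04, 0, 0, 0, 0, 0, 0, 0.04, 0, 0, 0, 0, 0, 0, 0.04, 0, 0, 0, 0, 0, 0, 0.04, 0, 0, 0, 0, 0, 0, 0, 0, 0, 0, 0],
)

```text
clock: 1.98
tcp_pos: [0.4299, -0.2298, 0.0689]
ee_rot: [-3.12, -0.335, 0.009]
force: [0.3, 0.5, 0.8]
opening: 1.0
finger_force: 0.0
```

```bash
python3 -c "
from h import *
st()
cv2.imwrite('pics/s1.png',cv2.resize(imaging.grab_frame('side')[150:330,230:430,::-1],None,fx=4,fy=3.3))"
```

```text
t 1.975 plat [-0.1333 -0.0202  0.0689] F plat [0.4 0.5 0.8] open 1.0
axes in plat [[1.0, -0.0, -0.006], [-0.0, -1.0, 0.004], [-0.006, -0.004, -1.0]]
```

View pics/s1.png

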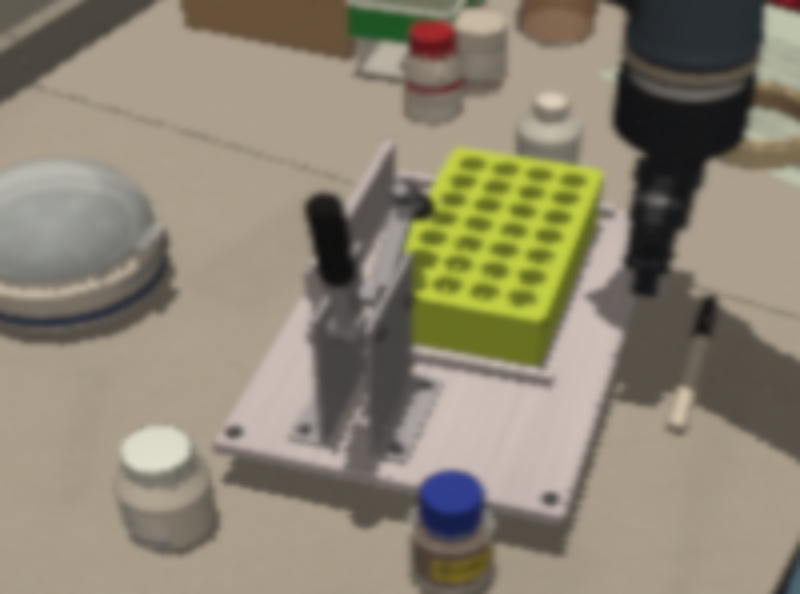

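The side view shows the fingers near (645,285), standing free in front of the rack at plate level with the clamp clear. Starting the push.

Emit:
servo_tool(
  steps=[0.012, 0, 0, 0, 0, 0, 0, 0.012, 0, 0, 0, 0, 0, 0, 0.01, 0, 0, 0, 0, 0, 0, 0.008, 0, 0, 0, 0, 0, 0, 0.006, 0, 0, 0, 0, 0, 0, 0.004, 0, 0, 0, 0, 0, 0],
)

```text
clock: 2.78
tcp_pos: [0.4831, -0.2198, 0.0712]
ee_rot: [-3.124, -0.335, 0.001]
force: [-1.7, -1.3, 0.8]
opening: 1.0
finger_force: 0.8
```

```bash
cat >> h.py <<'E'
def rack():
    im=imaging.grab_frame('top');m=cv2.morphologyEx(yellow(im),cv2.MORPH_CLOSE,np.ones((9,9)))
    c=max(cv2.findContours(m,0,1)[0],key=cv2.contourArea);P=plane("top",cv2.boxPoints(cv2.minAreaRect(c)),.099)
    e=[P[(i+1)%4]-P[i] for i in range(4)]
    print("rack",(RP.T@(P.mean(0)-TP)).round(4),[ (round(np.linalg.norm(v),4),round(np.degrees(np.arctan2(v[1],v[0])),1)) for v in e[:2]]);return im
E
python3 -c "
from h import *
st();rack()"
```

```text
t 2.775 plat [-0.0792 -0.0217  0.0712] F plat [-1.9 -0.9  0.8] open 1.0
axes in plat [[1.0, -0.001, -0.001], [-0.001, -1.0, 0.0], [-0.001, -0.0, -1.0]]
rack [-0.0191  0.0029  0.099 ] [(np.float64(0.1679), np.float64(-77.7)), (np.float64(0.0999), np.float64(-168.6))]
```

Emit:
servo_tool(
  steps=[0.004, 0, 0, 0, 0, 0, 0, 0.004, 0, 0, 0, 0, 0, 0, 0.004, 0, 0, 0, 0, 0, 0, 0.003, 0, 0, 0, 0, 0, 0, 0.001, 0, 0, 0, 0, 0, 0],
)

```text
clock: 3.45
tcp_pos: [0.499, -0.2164, 0.0713]
ee_rot: [-3.124, -0.335, -0.0]
force: [-0.2, 0.6, -0.8]
opening: 0.999
finger_force: 0.4
```

Emit:
servo_tool(
  steps=[0.002, 0, 0, 0, 0, 0, 0, 0.001, 0, 0, 0, 0, 0, 0],
)

```text
clock: 3.7
tcp_pos: [0.5013, -0.216, 0.0712]
ee_rot: [3.124, 0.335, -0.002]
force: [-2.6, -1.4, 0.3]
opening: 0.996
finger_force: 1.4
```

Emit:
servo_tool(
  steps=[0.002, 0, 0, 0, 0, 0, 0, 0, 0, 0, 0, 0, 0, 0],
)

```text
clock: 3.95
tcp_pos: [0.5013, -0.216, 0.0711]
ee_rot: [-3.123, -0.334, 0.008]
force: [-7.2, -1.4, 3.9]
opening: 0.999
finger_force: 3.2
```

Emit:
servo_tool(
  steps=[0.003, 0, 0, 0, 0, 0, 0, 0, 0, 0, 0, 0, 0, 0, 0, 0, 0, 0, 0, 0, 0],
)

```text
clock: 4.32
tcp_pos: [0.5012, -0.216, 0.0709]
ee_rot: [-3.123, -0.332, 0.017]
force: [-12.5, -2.1, 8.6]
opening: 1.0
finger_force: 6.3
```

```bash
python3 -c "
from h import *
st();im=rack();cv2.imwrite('pics/t2.png',cv2.resize(im[185:315,225:425,::-1],None,fx=4,fy=4))"
```

```text
t 4.325 plat [-0.0607 -0.0218  0.0709] F plat [-12.7   0.6   8.6] open 1.0
axes in plat [[1.0, -0.002, -0.011], [-0.002, -1.0, 0.002], [-0.011, -0.002, -1.0]]
rack [-0.0003  0.003   0.099 ] [(np.float64(0.1676), np.float64(-77.8)), (np.float64(0.1008), np.float64(-168.8))]
```

View pics/t2.png

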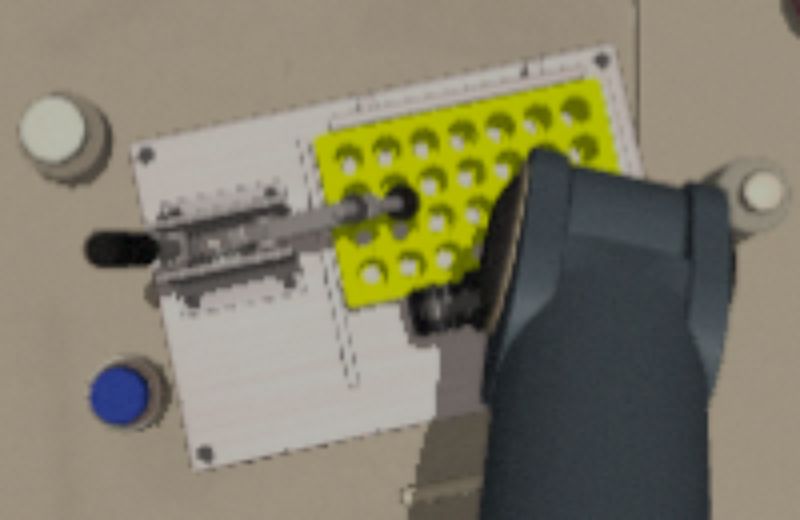

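The rack's back edge now meets the stop face (crop (320,137)–(595,78)). It measures platform x ≈ 0 and the push force is rising at a fixed position, so the rack is home. Next: back off, rise and shut the fingers.

Emit:
servo_tool(
  steps=[-0.01, 0, 0, 0, 0, 0, 0, -0.02, 0, 0, 0, 0, 0, 0, -0.02, 0, 0, 0, 0, 0, 0, 0, 0, -0.045, 0, 0, 0, 0, 0, 0, -0.045, 0, 0, 0, 255, 0, 0, -0.045, 0, 0, 0, 255, 0, 0, -0.045, 0, 0, 0, 255, 0, 0, 0, 0, 0, 0, 255],
)

```text
clock: 5.38
tcp_pos: [0.4589, -0.2265, 0.255]
ee_rot: [3.119, 0.333, 0.011]
force: [0.2, 0.6, -0.8]
opening: 0.139
finger_force: 0.0
```

```bash
python3 -c "
from h import *
st([0,.135,.248]);rack()"
```

```text
t 5.375 plat [-0.1043 -0.0231  0.255 ] F plat [ 0.3  0.5 -0.8] open 0.14
axes in plat [[1.0, -0.001, 0.007], [-0.001, -1.0, -0.005], [0.007, 0.005, -1.0]]
tool delta [ 0.104  -0.1582  0.0069]
rack [-0.0002  0.0027  0.099 ] [(np.float64(0.1685), np.float64(-77.7)), (np.float64(0.1008), np.float64(-168.6))]
```

Emit:
servo_tool(
  steps=[0.026, -0.04, 0, 0, 0, 0, 255, 0.026, -0.04, 0, 0, 0, 0, 255, 0.026, -0.04, 0.002, 0, 0, 0, 255, 0.026, -0.038, 0.002, 0, 0, 0, 255, 0, 0, 0, 0, 0, 0, 255],
)

```text
clock: 6.05
tcp_pos: [0.5253, -0.0448, 0.2454]
ee_rot: [-3.12, -0.346, 0.004]
force: [-0.6, -0.9, -1.2]
opening: 0.003
finger_force: 0.0
```

```bash
python3 -c "
from h import *
st([0,.16,.248])
a=imaging.grab_frame('side')[150:330,230:430,::-1];b=imaging.grab_frame('top')[185:315,225:425,::-1]
cv2.imwrite('pics/s3.png',np.hstack([cv2.resize(a,(400,360)),cv2.resize(b,(400,360))]))"
```

```text
t 6.05 plat [-0.0008  0.1404  0.2454] F plat [-0.8 -0.7 -1.2] open 0.0
axes in plat [[1.0, 0.007, -0.002], [0.007, -1.0, 0.003], [-0.002, -0.003, -1.0]]
tool delta [ 0.0009 -0.0196 -0.0025]
```

View pics/s3.png

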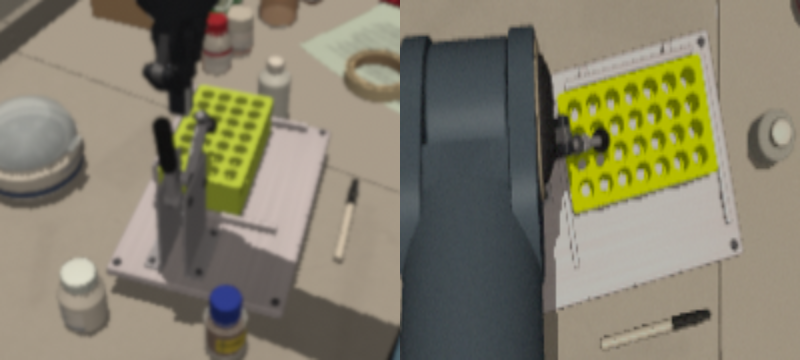

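The side view shows the shut fingers (crop (180,105)) behind the raised grip (165,145), just on its -y side. The rack is still home. Now swinging the handle along its arc.

Emit:
servo_tool(
  steps=[0.001, -0.013, 0, 0, 0, 0, 255, 0, -0.013, 0, 0, 0, 0, 255, 0, -0.0105, 0.001, 0, 0, 0, 255, 0, -0.0105, 0.002, 0, 0, 0, 255, 0, -0.0105, 0.003, 0, 0, 0, 255, 0, -0.007, 0.004, 0, 0, 0, 255, 0, -0.007, 0.004, 0, 0, 0, 255, 0, -0.007, 0.005, 0, 0, 0, 255],
)

```text
clock: 7.15
tcp_pos: [0.5103, 0.0284, 0.2281]
ee_rot: [-3.124, -0.334, -0.001]
force: [0.6, -2.2, 1.0]
opening: 0.003
finger_force: 0.4
```

```bash
python3 -c "
from h import *
st([0,.236,.209])
a=imaging.grab_frame('side')[150:330,230:430,::-1]
cv2.imwrite('pics/s4.png',cv2.resize(a,(600,540)))"
```

```text
t 7.15 plat [1.000e-04 2.151e-01 2.281e-01] F plat [ 0.1 -2.3  1. ] open 0.0
axes in plat [[1.0, -0.001, 0.0], [-0.001, -1.0, 0.0], [0.0, -0.0, -1.0]]
tool delta [-0.0001 -0.0209  0.0191]
```

View pics/s4.png

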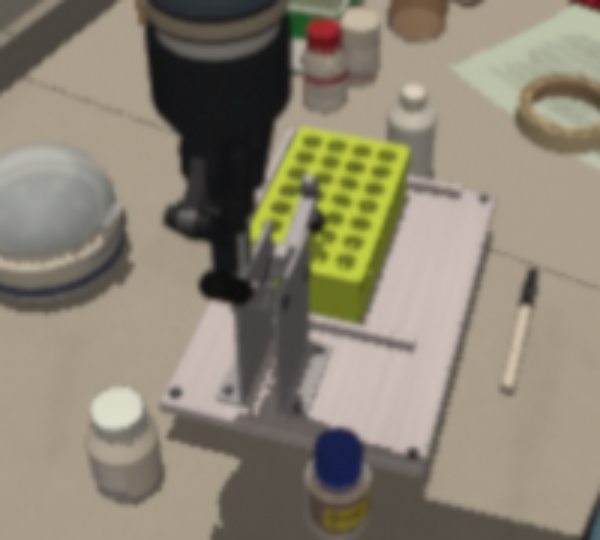

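The grip (225,288) has swung over ahead of the fingertips, with the force low. Continuing past the dead point.

Emit:
servo_tool(
  steps=[0, -0.007, 0.006, 0, 0, 0, 255, 0, -0.007, 0.006, 0, 0, 0, 255, 0, -0.007, 0.007, 0, 0, 0, 255, 0, -0.004, 0.007, 0, 0, 0, 255, 0, -0.004, 0.007, 0, 0, 0, 255, 0, -0.003, 0.006, 0, 0, 0, 255],
)

```text
clock: 7.95
tcp_pos: [0.5032, 0.0598, 0.1886]
ee_rot: [-3.123, -0.335, 0.0]
force: [0.5, -1.4, 0.2]
opening: -0.003
finger_force: 0.4
```

Emit:
servo_tool(
  steps=[0, -0.002, 0.006, 0, 0, 0, 255, 0, -0.001, 0.006, 0, 0, 0, 255],
)

```text
clock: 8.2
tcp_pos: [0.5024, 0.0629, 0.1766]
ee_rot: [-3.123, -0.336, 0.001]
force: [0.2, -0.6, -0.3]
opening: -0.003
finger_force: 0.0
```

Emit:
servo_tool(
  steps=[0, 0, 0.002, 0, 0, 0, 255, 0, 0, 0, 0, 0, 0, 255],
)

```text
clock: 8.45
tcp_pos: [0.5028, 0.0624, 0.1753]
ee_rot: [-3.124, -0.335, 0.0]
force: [-0.3, -0.3, -0.4]
opening: 0.002
finger_force: 0.0
```

```bash
python3 -c "
from h import *
st([0,.25,.173])
a=imaging.grab_frame('side')[150:330,230:430,::-1]
cv2.imwrite('pics/s5.png',cv2.resize(a,(600,540)))"
```

```text
t 8.45 plat [-1.000e-04  2.499e-01  1.753e-01] F plat [-0.3 -0.2 -0.4] open 0.0
axes in plat [[1.0, -0.0, -0.0], [-0.0, -1.0, 0.0], [-0.0, -0.0, -1.0]]
tool delta [ 0.0001 -0.0001  0.0023]
```

View pics/s5.png

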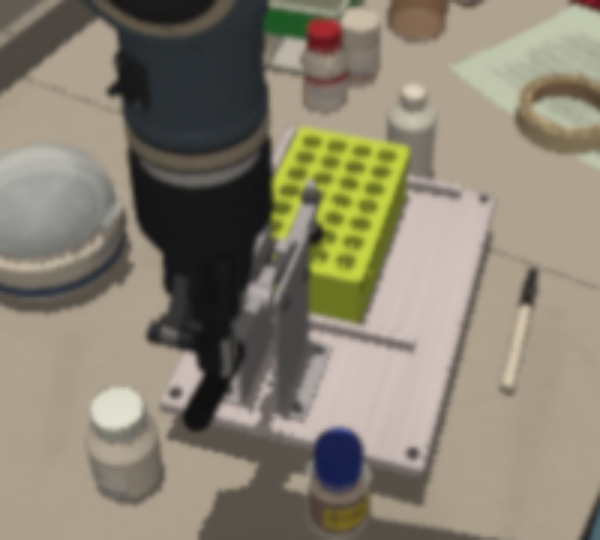

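The handle now lies nearly level (grip end (197,418)) and the tip carries no force, so it appears to have snapped. A small extra press will confirm it against the end stop.

Emit:
servo_tool(
  steps=[0, 0, 0.002, 0, 0, 0, 255, 0, 0, 0.002, 0, 0, 0, 255, 0, 0, 0, 0, 0, 0, 255],
)

```text
clock: 8.88
tcp_pos: [0.5034, 0.0623, 0.174]
ee_rot: [3.123, 0.334, 0.003]
force: [-5.2, -1.0, 18.1]
opening: -0.004
finger_force: 8.5
```

Stiff resistance at 18 N: the handle is on its end stop. Retreating straight up, then checking.

Emit:
servo_tool(
  steps=[0, 0, -0.01, 0, 0, 0, 255, 0, 0, -0.03, 0, 0, 0, 255, 0, 0, -0.04, 0, 0, 0, 255, 0, 0, -0.04, 0, 0, 0, 255, -0.04, 0.04, 0, 0, 0, 0, 255, -0.04, 0.04, 0, 0, 0, 0, 255, 0, 0.05, 0, 0, 0, 0, 255, 0, 0.05, 0, 0, 0, 0, 255, 0, 0.05, 0, 0, 0, 0, 255, 0, 0.05, 0, 0, 0, 0, 255],
)

```text
clock: 10.12
tcp_pos: [0.4841, -0.2301, 0.2915]
ee_rot: [3.123, 0.334, 0.001]
force: [-0.2, 0.0, 0.6]
opening: -0.0
finger_force: 0.0
```

Emit:
servo_tool(
  steps=[0, 0.05, 0, 0, 0, 0, 255, 0, 0.05, 0, 0, 0, 0, 255, 0, 0.05, 0, 0, 0, 0, 255, 0, 0, 0, 0, 0, 0, 255],
)

```text
clock: 10.62
tcp_pos: [0.5144, -0.3799, 0.2902]
ee_rot: [3.123, 0.324, -0.003]
force: [0.2, 0.3, -0.5]
opening: 0.002
finger_force: 0.0
```

```bash
python3 -c "
from h import *
st();b=rack()[185:315,225:425,::-1]
g=[RP@[0,.17+r*np.cos(.137),.154+r*np.sin(.137)]+TP for r in(.049,.127)]
print('grip ends locked px',((proj('side',g)-[230,150])*2).round().tolist(),(((proj('top',g)-[225,185])*[2,2.77])+[400,0]).round().tolist())
a=imaging.grab_frame('side')[150:330,230:430,::-1]
cv2.imwrite('pics/s6.png',np.hstack([cv2.resize(a,(400,360)),cv2.resize(b,(400,360))]))"
```

```text
t 10.625 plat [-0.0826 -0.1847  0.2902] F plat [ 0.2  0.2 -0.5] open 0.0
axes in plat [[1.0, -0.007, -0.002], [-0.007, -1.0, -0.001], [-0.002, 0.001, -1.0]]
rack [-0.0002  0.0026  0.099 ] [(np.float64(0.1682), np.float64(-77.7)), (np.float64(0.1008), np.float64(-168.6))]
grip ends locked px [[155.0, 229.0], [125.0, 285.0]] [[441.0, 183.0], [367.0, 204.0]]
```

View pics/s6.png

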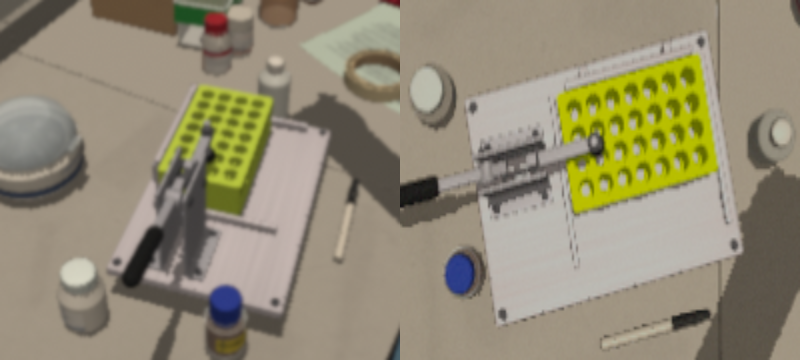

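The grip lies at (155,232)–(130,280) in the side crop, which matches the predicted locked position. The pad is on the rack, the rack is home, the bottles are in place and the arm is clear.

```bash
python3 -c "
from h import *
print(manip.finish_job())"
```

```text
the job is handed in; nothing more can be done
None
```

The rack is pushed home against the back stop and the toggle clamp is locked with its pad on the rack; the bottles are where they were, and I handed the job in at about 10.7 s on the robot clock.

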